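# Set the ratchet stand four clicks up and fold the domino ramp onto it

### The job

Raise the column of the small ratchet stand exactly four clicks, then fold the hinged plywood ramp down onto its saddle and press gently on the ramp, no harder than needed, until the column has sunk back firmly onto its pawl. Let go of everything, and leave the standing dominoes and the mug undisturbed.

Things in the scene. Friction and masses are not known exactly. Their poses are not given: they have to be found in the camera images.
- stand: Small steel ratchet stand, fixed on the desk: four splayed grey legs on a 104 mm square, an upright tube 34 mm square, its mouth 105 mm up, and in it a 22 mm square toothed steel column that slides straight up. Origin: on the desk, on the column's axis; z up. The spring pawl is on the +x side of the tube; nothing stands out to the y sides.
- tube_mouth (a point): Centre of the tube's mouth, through which the column slides. Column and saddle weigh 2.5 N and the drag is 7 N, so the empty column stays where it is left and lifting takes about 10 N. It starts below its first notch, no click made yet: the first comes after 12 to 46 mm of rise, which cannot be seen from outside. Five notches, 10 mm apart.
- pawl_pin (a point): Cross pin of the spring pawl, 26 mm to +x of the column's axis, 58 mm up. Over the 8 mm before each click the pull grows by 3 to 9 N (to 17 to 20 N), then falls suddenly by about 8 N over 2 to 3 mm as the pawl drops in: the click. The column, let go above a notch, can be pushed down until it stops dead on the pawl, at most 10 mm lower.
- pawl_lever (a point): End of the pawl's thumb lever, 74 mm to +x of the column's axis, 54 mm up. Not needed if the clicks are counted right: pushing it down about 8 mm frees the pawl, so that a column raised too far can be pushed down.
- saddle: The saddle on the column: dark steel block 60 mm (x) by 36 mm (y) by 14 mm high, to be gripped from above across its 36 mm, with a black rubber half-round bar (radius 7 mm) along x on top. Origin: centre of the block's underside; axes as the stand's. Its stiff screw is already trimmed, stands out 0 to 12 mm and does not slip, so the saddle's height does not tell the column's.
- saddle_top (a point): The middle of the top of the saddle's rubber bar, 20 mm above the block's underside, where the ramp will rest; at the start 37 to 81 mm above the tube's mouth. Pressing the ramp onto it with about 10 N seats the column; 35 N is too much.
- riser: Plywood block 120 mm (x) by 90 mm (y) by 175 mm high standing on the desk; it does not move. Origin: centre of its underside. The ramp is hinged at the top edge of its -y face, 45 mm from the origin and 175 mm up; the stand stands beyond that face, its axis 115 to 135 mm from the hinge line.
- ramp: The plywood ramp leaf, 50 mm wide, 170 mm long, 9 mm thick with two thin guide rails (to 13 mm) along its top. Origin: middle of the hinge line, at the level of its underside; x lies along the hinge, -y points along the leaf to its free end (3 to 173 mm from the hinge), z is normal to its top face. Mass 0.2 to 0.3 kg.
- ramp_hinge (a joint): Angle of the ramp in rad: 0 level, pointing from the riser over the stand; pi/2 straight up. It starts near upright (1.45 to 1.85; stop at 1.9, leaning back over the riser). The hinge is damped and slightly stiff: the leaf stays put while near upright, and below about 1.0 it sinks by itself within a second or two and lands softly on the raised saddle at about 0.3 to 0.55.
- ramp_end (a point): Middle of the lower edge of the ramp's free end, 173 mm from the hinge line.
- domino0: Standing domino, 24 x 8 x 48 mm, 14 g, on the desk past the stand, one of three in a loose row. Origin: centre of its underside.
- domino1: Second standing domino, same size.
- domino2: Third standing domino, same size.
- mug: White mug, radius 40 mm, 95 mm high, on the desk behind the riser (handle on its +y side). Origin: centre of its underside.
Things that resemble listed ones, but are neither listed nor needed, are in the scene too. Of the things like the stand, leave any that is purple; of the rest the larger one is meant.

How it is judged:
By the outcome, as a careful person would: the job done as asked, in the order asked, and still so for the second after the job is handed in, with the robot touching nothing.
It also fails if it takes over 72 s, if anything falls off the work surface, if the arm or the gripper's body presses on something with over 40 N, if the wrist force passes 120 N, or if a joint passes its speed limit or range.

### The arm

A 6-joint arm with a two-finger parallel gripper is mounted at the origin on the work surface. World frame = base frame: x ahead of the robot, y to its left, z up, the work surface at z = 0. Lengths are in mm, angles in rad, forces in N, time in s.
With the tool pointing down it reaches from about 350 to 775 mm from the base axis. Payload 7.3 kg.
Tool frame: the origin (TCP) lies on the front face of the gripper's body, between the roots of the fingers; the fingertips stand 66 mm ahead of it and the grasp point (between the pads) lies 47 mm ahead of it (bot.tip_extent is the distance from the TCP to the fingertips, in mm); z points along the fingers, y is the line along which they close (so a half turn about z gives the same grasp; the last joint's range is limited). The gripper opens to 92 mm and grips with 3 to 60 N. Pads are 19 mm wide; open, the fingers measure 130 mm over their backs; the gripper's body (75 mm by 190 mm) begins 47 mm behind the grasp point.
Start: joints at [-1.409, 0.342, 1.524, -0, 1.275, -0.146], TCP at [159.077, -500.333, 292.241] pointing down, gripper open.
Joint ranges: [-2.53, 2.53], [-0.77, 2.02], [0.04, 2.7], [-1, 4.14], [0.28, 2.66], [-3.11, 3.11]. Speed limits (rad/s): [2.57, 2.57, 3.14, 3.14, 3.14, 3.14].

### API

Orientations are given as [roll, pitch, yaw] about the fixed x, y, z axes, in that order (R = Rz(yaw) Ry(pitch) Rx(roll)).
In Python, from plant import readout, viewer, order, bot gives the robot as it stands.
- The arm moves only by the shell command python3 -m creep 'ROWS'. ROWS is text: rows parted by semicolons, each of 7 numbers parted by spaces: the shift along the world's x, y, z in m, then the turn, a rotation vector about the world's x, y, z in rad, then the opening in per cent of the stroke, from 0 (shut) to 100 (fully open). A call has 1 to 8 rows; each row shifts and turns the commanded pose from where the row before left it; what a row does not reach is not made up. A row lasts 1/12 s, in which the tool goes at most 41.7 mm and 7.16 degrees, less where a joint would pass 70% of its speed; a pose out of reach is approached as far as the arm can. A call is refused whole if a number of a shift passes 0.0417 or a number of a turn 0.125, either way. A call with a gripper value outside its range is refused whole. The fingers move at their own pace and stop on an object; the grip force is fixed at half the most. Time passes only in rows, so rows that do not move let the fingers close. It gives the time, the measured TCP pose, the force, the opening and the grip force at its end, in the units of the state.
- readout.get_obs(): the state, without advancing time (a new reading comes with each control period).
- viewer.capture(name): name is "scene" or "side" or "wrist"; returns the picture (384x512x3 uint8, red, green, blue); there is no depth.
- viewer.camera_info(name): a dict with "fx", "fy", "cx", "cy" (pixels), "origin" and "rotation" of the camera in the world. Camera axes: x right, y up, looking along -z (the intrinsics and any distortion apply to the point x, -y, -z); pixel columns grow to the right and rows downward; lengths in mm; the calibration is good to about 2 mm. A picture is of the moment at which its call begins: read the wrist's pose just before it. camera_info takes no time and is no camera call; for the wrist camera it gives the pose at the moment of the call.
- order.close_job(): hands the job in; it is judged then, once.
The state is a dict: "time": time; "joint_positions": joint angles; "dq": joint speeds; "tau": joint torques, N m; "tool_pos": TCP position; "tcp_rot": TCP orientation; "contact_force": force on the tool from outside, world axes, zero at the start; "moment": the same for the moment, N m; "grip_width": finger opening in mm; "finger_force": force on a finger pad.
Only numpy, scipy, OpenCV 4.12 (cv2) and the standard library are available. Lean on these libraries where they do the work, as an engineer would, in place of code of your own. Each camera call takes 0.05 s, during which the arm holds its last target. There are 200 camera calls.

## Working session

There is one attempt and no reset: what is moved stays moved. The work goes in short steps, Python scripts to look and compute and a shell command to move; the robot and the scene stay as the last step left them, time stands still between calls to the robot, and variables do not carry over. Pictures are saved under pics/ and viewed, at most 10 in all, crops included, and the job is handed in when it is done.

```bash
mkdir -p pics; ls
python3 - <<'E'
from plant import readout, viewer
import cv2,numpy as np
for n in ("scene","side"):
    im=viewer.capture(n); i=viewer.camera_info(n); print(n,i)
    cv2.imwrite(f"pics/{n}0.png",cv2.resize(im[:,:,::-1],(800,600),interpolation=cv2.INTER_CUBIC))
print(readout.get_obs())
E
```

```text
pics
scene {'fx': 398.56945969439613, 'fy': 398.56945969439613, 'cx': 256.05494537503586, 'cy': 191.58128065777424, 'origin': array([ 847.36291536, -537.41176947,  677.18632959]), 'rotation': array([0.90104898, 0.01734574, 0.45691638])}
side {'fx': 396.25251383466116, 'fy': 396.25251383466116, 'cx': 250.10920549396357, 'cy': 189.85023472877603, 'origin': array([1023.30552143,  476.45632581,  993.75870016]), 'rotation': array([ 0.62336992, -0.01001614,  2.20084463])}
{'time': 0.1, 'joint_positions': array([-1.40903482e+00,  3.42620587e-01,  1.52492839e+00,  1.82849967e-05,
        1.27539741e+00, -1.45986016e-01]), 'dq': array([ 8.65219806e-04, -1.32114998e-03, -1.04942229e-03, -2.57158478e-04,
       -5.57529471e-04, -8.11748519e-05]), 'tau': array([ 4.73466957e-05, -4.32007849e+01, -2.44691902e+01,  7.19163590e-02,
        5.26440656e-02, -4.01041495e-05]), 'tool_pos': array([ 159.01646884, -500.04735682,  291.62883946]), 'tcp_rot': array([-3.14025586e+00, -2.14224990e-04,  3.07742041e-01]), 'contact_force': array([ 0.02538936, -0.07323817,  0.25173614]), 'moment': array([ 0.0296399 ,  0.05608119, -0.01044784]), 'finger_force': 0.0, 'grip_width': 91.95932210234429}
```

View pics/scene0.png

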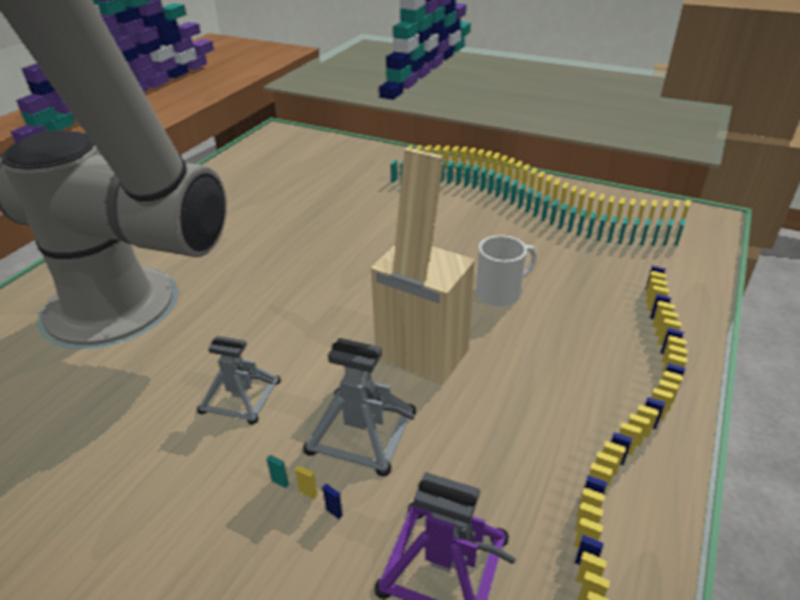

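View pics/side0.png

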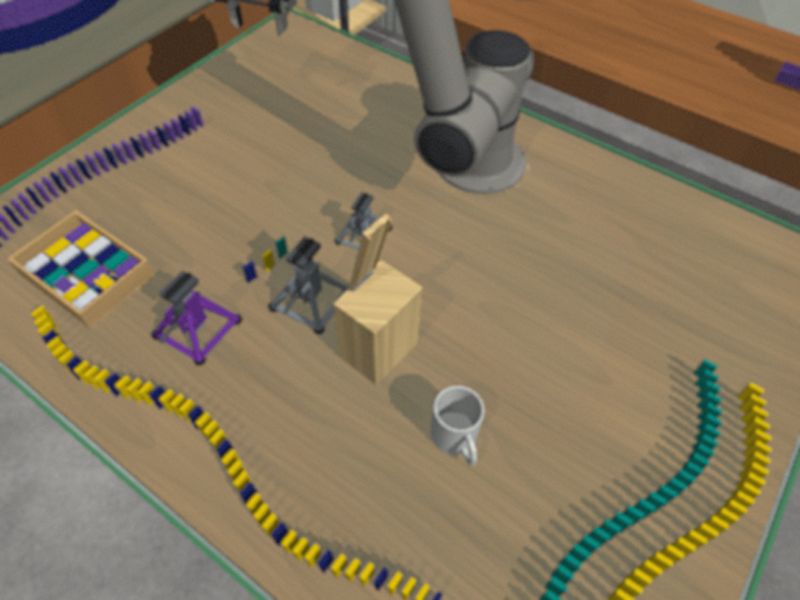

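The target is the larger grey stand, at about (360,400) in scene and (308,285) in side; the ramp stands upright on the riser behind it. Next, an enlarged crop of both.

```bash
cat > h.py <<'E'
import numpy as np, cv2
from scipy.spatial.transform import Rotation as R
from scipy.optimize import least_squares
from plant import viewer, readout
def ray(n,u,v):
    i=viewer.camera_info(n) if isinstance(n,str) else n
    d=np.array([(u-i['cx'])/i['fx'],-(v-i['cy'])/i['fy'],-1.])
    return np.array(i['origin']),R.from_euler('xyz',i['rotation']).apply(d)
def onz(n,u,v,z):
    o,d=ray(n,u,v); return o+d*(z-o[2])/d[2]
def tri(*obs):
    A=np.zeros((3,3));b=np.zeros(3)
    L=[]
    for n,u,v in obs:
        o,d=ray(n,u,v); d=d/np.linalg.norm(d); P=np.eye(3)-np.outer(d,d); A+=P;b+=P@o;L.append((o,P))
    x=np.linalg.solve(A,b); return x,[np.linalg.norm(P@(x-o)) for o,P in L]
def proj(n,p):
    i=viewer.camera_info(n); c=R.from_euler('xyz',i['rotation']).inv().apply(np.array(p)-i['origin'])
    return np.array([i['cx']+i['fx']*c[0]/-c[2], i['cy']-i['fy']*c[1]/-c[2]])
E
python3 - <<'E'
import cv2
a=cv2.imread('pics/scene0.png');b=cv2.imread('pics/side0.png')
def c(im,x,y,w,h,s): 
    return cv2.resize(im[y:y+h,x:x+w],None,fx=s,fy=s,interpolation=cv2.INTER_CUBIC)
# each 400x600
cv2.imwrite('pics/crop.png',cv2.hconcat([c(a,260,140,220,330,600/330),c(b,230,200,200,300,2)[:, :400]]))
E
```

```text
(no output)
```

View pics/crop.png

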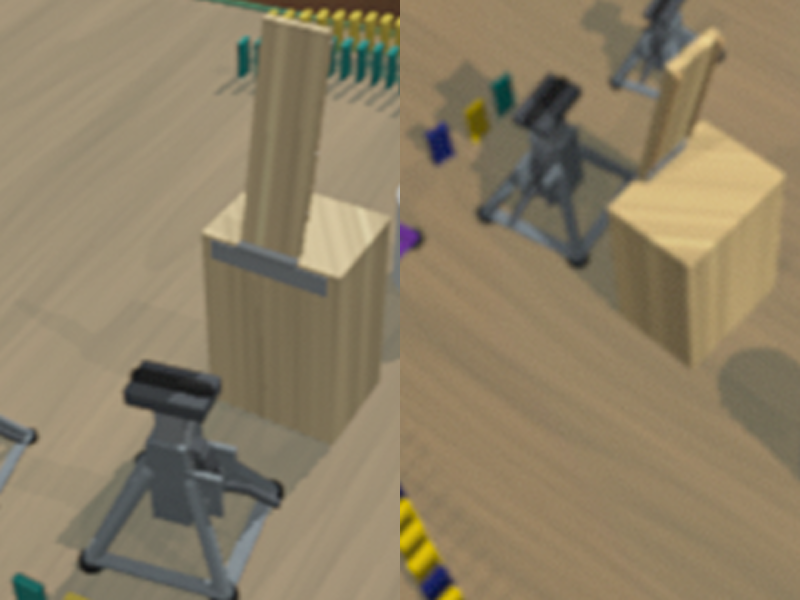

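Run:
```python
from h import *
Lc=lambda x,y:('scene',(x/(600/330)+260)/1.5625,(y/(600/330)+140)/1.5625)
Rc=lambda x,y:('side',((x-400)/2+230)/1.5625,(y/2+200)/1.5625)
p=lambda x:np.round(x,1)
for n,a,b in [('B',Lc(226,593),Rc(486,213)),('C',Lc(274,491),Rc(578,257)),('rNR',Lc(342,278),Rc(610,210)),('rFR',Lc(390,218),Rc(692,265)),('sad',Lc(180,373),Rc(548,97)),('rampR',Lc(331,30),Rc(720,33))]:
    x,e=tri(a,b); print(n,p(x),p(e))
print('A',p(onz(*Lc(91,560),5)),'B',p(onz(*Lc(226,593),5)),'C',p(onz(*Lc(274,491),5)))
obs=[(Lc(204,235),(-60,-45,175)),(Lc(342,278),(60,-45,175)),(Lc(390,218),(60,45,175)),(Lc(328,440),(60,-45,0)),(Rc(610,210),(60,-45,175)),(Rc(692,265),(60,45,175)),(Rc(783,178),(-60,45,175)),(Rc(692,362),(60,45,0))]
def f(q,obs=obs):
    r=[]
    for (n,u,v),m in obs:
        w=R.from_euler('z',q[2]).apply(m)+[q[0],q[1],0]; r+=list(proj(n,w)-[u,v])
    return r
s=least_squares(f,[500,-100,0.3]);print('riser',s.x,p(s.fun))
o2=[(Lc(91,560),(-52,-52,5)),(Lc(226,593),(52,-52,5)),(Lc(274,491),(52,52,5)),(Rc(486,213),(52,-52,5)),(Rc(578,257),(52,52,5))]
t=least_squares(lambda q:f(q,o2),[500,-250,.3]);print('stand',t.x,p(t.fun))
print(R.from_euler('z',-s.x[2]).apply([t.x[0]-s.x[0],t.x[1]-s.x[1],0]))
for n,v in (('scene0',[(277,483),(306,495),(332,514)]),):
    for u in v: print('dom',p(onz('scene',u[0]/1.5625,u[1]/1.5625,0)))
print('mug',p(onz('side',458/1.5625,412/1.5625,95)))
```

```text
B [ 598.4 -103.6    6.2] [0.1 0.1]
C [ 5.855e+02 -1.000e-01  4.100e+00] [1.7 1.7]
rNR [608.4  71.9 171. ] [0.6 0.6]
rFR [612.4 157.3 172. ] [1.4 1.4]
sad [541.6 -54.5 157.7] [2.1 2.1]
rampR [555.  130.2 345.2] [20. 20.]
A [ 494.4 -119.5    5. ] B [ 597.8 -102.8    5. ] C [587.7  -1.5   5. ]
riser [ 5.51374335e+02  1.16916851e+02 -6.18428557e-02] [-1.7 -1.6 -0.8 -0.7  0.4 -1.5  1.9  1.7 -1.4 -1.4 -0.5  0.4  0.6 -1.9
  0.2  2.9]
stand [ 5.40144329e+02 -5.93102554e+01  1.28797509e-01] [ 0.8 -0.6 -0.1  0.6 -1.  -0.5 -0.1  0.1 -0.5  0.1]
[  -0.31709555 -176.5842726     0.        ]
dom [ 483.6 -181.8    0. ]
dom [ 527.  -180.7    0. ]
dom [ 570.5 -189.7   -0. ]
mug [613.9 320.4  95. ]
```

```bash
r="0.024 0.0276 0 0 0 -0.011 100"; python3 -m creep '0.024 0.0276 0 0 0 -0.022 100;0.024 0.0276 0 0 0 -0.022 100;0.024 0.0276 0 0 0 -0.022 100;0.024 0.0276 0 0 0 -0.022 100;0.024 0.0276 0 0 0 -0.022 100;0.024 0.0276 0 0 0 -0.022 100;0.024 0.0276 0 0 0 -0.022 100;0.024 0.0276 0 0 0 -0.022 100'
python3 -m creep '0.024 0.0276 0 0 0 0 100;0.024 0.0276 0 0 0 0 100;0.024 0.0276 0 0 0 0 100;0.024 0.0276 0 0 0 0 100;0.024 0.0276 0 0 0 0 100;0.024 0.0276 0 0 0 0 100;0.024 0.0276 0 0 0 0 100;0.021 0.0276 0 0 0 0 100'
python3 -m creep '0 0 0 0 0 0 100;0 0 0 0 0 0 100'
python3 - <<'E'
from h import *
a=viewer.capture('wrist');i=viewer.camera_info('wrist');print(i,readout.get_obs()['tool_pos'])
np.save('w.npy',i)
b=viewer.capture('scene')
c=cv2.resize(a,(400,300)) 
cv2.imwrite('pics/w1.png',cv2.resize(a[:,:,::-1],(800,600),interpolation=cv2.INTER_CUBIC))
E
```

```text
time: 0.77
tool_pos: [351.8, -277.9, 292.1]
tcp_rot: [-3.141, 0.0, 0.13]
contact_force: [1.5, -0.8, 0.8]
grip_width: 92.2
finger_force: 0.0
time: 1.43
tool_pos: [541.1, -57.0, 291.8]
tcp_rot: [-3.141, 0.001, 0.132]
contact_force: [-0.3, -0.5, -0.1]
grip_width: 91.9
finger_force: 0.0
time: 1.6
tool_pos: [540.5, -57.1, 291.4]
tcp_rot: [-3.141, 0.001, 0.135]
contact_force: [-0.2, -1.2, 0.1]
grip_width: 91.8
finger_force: 0.0
{'fx': 296.0513140031725, 'fy': 296.0513140031725, 'cx': 254.88400551058325, 'cy': 188.8302505403266, 'origin': array([614.51387189, -47.2719254 , 384.99013078]), 'rotation': array([-2.84831841e-01, -2.15692906e-04, -1.43634982e+00])} [539.91849047 -58.24249496 291.55714956]
```

View pics/w1.png

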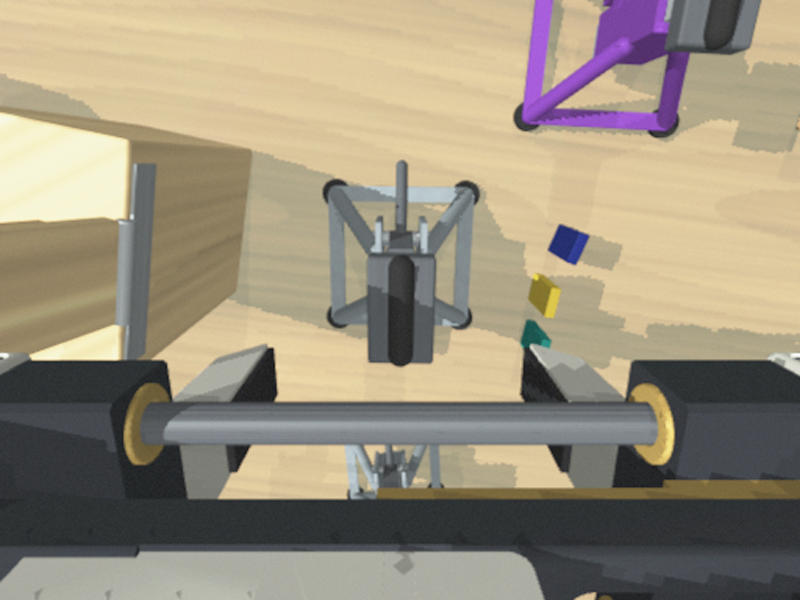

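The wrist view shows the saddle at (369–434, 253–363), straight and centred between the fingers, bar centre (401,310); the dominoes and the hinge are clear of it.

Run:
```python
from h import *
i=np.load('w.npy',allow_pickle=True).item()
q=lambda u,v:(u/1.5625,v/1.5625)
for z in (140,150,160):
    a,b,c,d=[onz(i,*q(*p),z) for p in ((369,255),(434,255),(369,362),(434,362))]
    print(z,np.linalg.norm(a-b),np.linalg.norm(c-d),np.linalg.norm(a-c),(a+b+c+d)/4, np.arctan2(*(a+b-c-d)[[1,0]]))
for z in (148,152,156,160): print(z,onz(i,*q(401,310),z),onz(i,*q(402,238),58))
# scene+wrist
x=tri((i,*q(401,310)),('scene',(180*.55+260)/1.5625,(373*.55+140)/1.5625),('side',(148/2+230)/1.5625,(97/2+200)/1.5625));print(x)
```

```text
140 34.98367200207258 37.45784622406213 62.670430896881385 [534.88705518 -59.92007048 140.        ] 0.13641756411985353
150 33.55570950043034 35.92889295131613 60.11235107961109 [538.13726025 -59.40379886 150.        ] 0.13641756411985315
160 32.127746998788126 34.39993967857013 57.55427126234074 [541.38746533 -58.88752724 160.        ] 0.1364175641198531
148 [537.6349168  -59.21450358 148.        ] [561.87914981 -57.14823284  58.        ]
152 [538.93250594 -59.01293269 152.        ] [561.87914981 -57.14823284  58.        ]
156 [540.23009509 -58.81136179 156.        ] [561.87914981 -57.14823284  58.        ]
160 [541.52768423 -58.6097909  160.        ] [561.87914981 -57.14823284  58.        ]
(array([541.42618182, -56.24434975, 157.95963474]), [np.float64(2.5143038024794584), np.float64(2.666094529490344), np.float64(2.440732865635712)])
```

```bash
python3 -m creep '0 -0.001 -0.02 0 0 0 100;0 0 -0.025 0 0 0 100;0 0 -0.025 0 0 0 100;0 0 -0.02 0 0 0 100;0 0 -0.01 0 0 0 100;0 0 0 0 0 0 100;0 0 0 0 0 0 100'
python3 -m creep '0 0 0 0 0 0 60;0 0 0 0 0 0 30;0 0 0 0 0 0 10;0 0 0 0 0 0 0;0 0 0 0 0 0 0;0 0 0 0 0 0 0;0 0 0 0 0 0 0;0 0 0 0 0 0 0'
```

```text
time: 2.28
tool_pos: [540.0, -60.5, 192.7]
tcp_rot: [3.141, 0.0, 0.131]
contact_force: [-0.3, -0.0, -0.3]
grip_width: 92.0
finger_force: 0.0
time: 2.95
tool_pos: [540.1, -59.7, 192.2]
tcp_rot: [3.142, 0.0, 0.132]
contact_force: [-0.0, 0.2, -0.6]
grip_width: 42.9
finger_force: 0.0
```

```bash
python3 -m creep '0 0 0 0 0 0 0;0 0 0 0 0 0 0;0 0 0 0 0 0 0;0 0 0 0 0 0 0'
```

```text
time: 3.28
tool_pos: [539.9, -58.5, 192.2]
tcp_rot: [-3.139, 0.0, 0.132]
contact_force: [-0.5, 5.8, 1.7]
grip_width: 35.6
finger_force: 30.0
```

```bash
f(){ tr '\n' ' ' | sed 's/tcp_rot.*contact/contact/;s/grip_w.*//'; echo; }
time python3 -m creep '0 0.001 0.001 0 0 0 0' | f
python3 -m creep '0 0 0.001 0 0 0 0' | f
python3 -m creep '0 0 0.001 0 0 0 0' | f
python3 -m creep '0 0 0.001 0 0 0 0' | f
python3 -m creep '0 0 0.001 0 0 0 0' | f
python3 -m creep '0 0 0.001 0 0 0 0' | f
python3 -m creep '0 0 0.001 0 0 0 0' | f
python3 -m creep '0 0 0.001 0 0 0 0' | f
python3 -m creep '0 0 0.001 0 0 0 0' | f
python3 -m creep '0 0 0.001 0 0 0 0' | f
```

```text
time: 3.37 tool_pos: [539.8, -58.3, 192.4] contact_force: [2.9, -0.6, -11.2] 
time: 3.45 tool_pos: [539.8, -58.3, 193.1] contact_force: [3.4, 1.0, -10.8] 
time: 3.53 tool_pos: [539.8, -58.3, 194.1] contact_force: [4.5, 2.4, -10.3] 
time: 3.62 tool_pos: [539.8, -58.4, 195.4] contact_force: [3.1, 3.4, -10.7] 
time: 3.7 tool_pos: [539.8, -58.4, 196.6] contact_force: [2.5, 3.9, -11.4] 
time: 3.78 tool_pos: [539.8, -58.4, 197.9] contact_force: [2.7, 4.4, -10.4] 
time: 3.87 tool_pos: [539.8, -58.4, 199.0] contact_force: [2.7, 4.3, -10.5] 
time: 3.95 tool_pos: [539.8, -58.4, 200.1] contact_force: [2.6, 4.4, -10.3] 
time: 4.03 tool_pos: [539.8, -58.4, 201.2] contact_force: [2.0, 4.8, -11.3] 
time: 4.12 tool_pos: [539.8, -58.4, 202.2] contact_force: [2.4, 4.0, -10.8] 
real	0m0.320s
user	0m0.833s
sys	0m0.032s
```

```bash
f(){ tr '\n' ' ' | sed 's/tcp_rot.*contact/contact/;s/grip_w.*//;s/tool_pos//'; echo; }
python3 -m creep '0 0 0.001 0 0 0 0' | f
python3 -m creep '0 0 0.001 0 0 0 0' | f
python3 -m creep '0 0 0.001 0 0 0 0' | f
python3 -m creep '0 0 0.001 0 0 0 0' | f
python3 -m creep '0 0 0.001 0 0 0 0' | f
python3 -m creep '0 0 0.001 0 0 0 0' | f
python3 -m creep '0 0 0.001 0 0 0 0' | f
python3 -m creep '0 0 0.001 0 0 0 0' | f
python3 -m creep '0 0 0.001 0 0 0 0' | f
python3 -m creep '0 0 0.001 0 0 0 0' | f
python3 -m creep '0 0 0.001 0 0 0 0' | f
python3 -m creep '0 0 0.001 0 0 0 0' | f
python3 -m creep '0 0 0.001 0 0 0 0' | f
python3 -m creep '0 0 0.001 0 0 0 0' | f
python3 -m creep '0 0 0.001 0 0 0 0' | f
python3 -m creep '0 0 0.001 0 0 0 0' | f
python3 -m creep '0 0 0.001 0 0 0 0' | f
python3 -m creep '0 0 0.001 0 0 0 0' | f
python3 -m creep '0 0 0.001 0 0 0 0' | f
python3 -m creep '0 0 0.001 0 0 0 0' | f
```

```text
time: 4.2 : [539.8, -58.4, 203.2] contact_force: [2.0, 4.6, -11.5] 
time: 4.28 : [539.8, -58.4, 204.2] contact_force: [2.0, 4.8, -11.1] 
time: 4.37 : [539.8, -58.4, 205.2] contact_force: [1.5, 4.6, -11.3] 
time: 4.45 : [539.8, -58.4, 206.2] contact_force: [3.2, 4.3, -11.4] 
time: 4.53 : [539.8, -58.4, 207.2] contact_force: [2.0, 5.1, -10.2] 
time: 4.62 : [539.8, -58.4, 208.2] contact_force: [2.4, 3.6, -11.3] 
time: 4.7 : [539.8, -58.4, 209.2] contact_force: [1.7, 4.6, -11.4] 
time: 4.78 : [539.8, -58.4, 210.2] contact_force: [3.1, 4.3, -10.1] 
time: 4.87 : [539.8, -58.4, 211.2] contact_force: [2.8, 5.1, -11.7] 
time: 4.95 : [539.8, -58.4, 212.2] contact_force: [3.4, 4.3, -10.9] 
time: 5.03 : [539.8, -58.4, 213.2] contact_force: [2.3, 4.1, -11.8] 
time: 5.12 : [539.8, -58.4, 214.2] contact_force: [2.4, 4.7, -11.7] 
time: 5.2 : [539.8, -58.4, 215.2] contact_force: [2.4, 4.5, -10.5] 
time: 5.28 : [539.8, -58.4, 216.1] contact_force: [2.5, 4.0, -14.0] 
time: 5.37 : [539.8, -58.4, 216.9] contact_force: [3.3, 3.2, -14.7] 
time: 5.45 : [539.8, -58.4, 217.7] contact_force: [3.9, 4.5, -15.9] 
time: 5.53 : [539.8, -58.4, 218.5] contact_force: [3.8, 4.4, -17.6] 
time: 5.62 : [539.8, -58.4, 219.3] contact_force: [4.7, 3.7, -18.7] 
time: 5.7 : [539.8, -58.4, 220.2] contact_force: [5.5, 3.7, -18.8] 
time: 5.78 : [539.8, -58.4, 221.0] contact_force: [6.2, 3.4, -20.4]
```

```bash
f(){ tr '\n' ' ' | sed 's/tcp_rot.*contact/contact/;s/grip_w.*//;s/tool_pos//'; echo; }
python3 -m creep '0 0 0.001 0 0 0 0' | f
python3 -m creep '0 0 0.001 0 0 0 0' | f
python3 -m creep '0 0 0.001 0 0 0 0' | f
python3 -m creep '0 0 0.001 0 0 0 0' | f
python3 -m creep '0 0 0.001 0 0 0 0' | f
python3 -m creep '0 0 0.001 0 0 0 0' | f
python3 -m creep '0 0 0.001 0 0 0 0' | f
python3 -m creep '0 0 0.001 0 0 0 0' | f
python3 -m creep '0 0 0.001 0 0 0 0' | f
python3 -m creep '0 0 0.001 0 0 0 0' | f
python3 -m creep '0 0 0.001 0 0 0 0' | f
python3 -m creep '0 0 0.001 0 0 0 0' | f
python3 -m creep '0 0 0.001 0 0 0 0' | f
python3 -m creep '0 0 0.001 0 0 0 0' | f
python3 -m creep '0 0 0.001 0 0 0 0' | f
python3 -m creep '0 0 0.001 0 0 0 0' | f
python3 -m creep '0 0 0.001 0 0 0 0' | f
python3 -m creep '0 0 0.001 0 0 0 0' | f
python3 -m creep '0 0 0.001 0 0 0 0' | f
python3 -m creep '0 0 0.001 0 0 0 0' | f
```

```text
time: 5.87 : [539.8, -58.4, 221.8] contact_force: [6.3, 4.1, -22.1] 
time: 5.95 : [539.7, -58.4, 222.6] contact_force: [7.0, 3.7, -22.4] 
time: 6.03 : [539.8, -58.4, 223.8] contact_force: [4.9, 3.5, -16.6] 
time: 6.12 : [539.9, -58.4, 225.4] contact_force: [2.9, 3.9, -10.8] 
time: 6.2 : [539.8, -58.4, 226.7] contact_force: [4.3, 4.0, -14.5] 
time: 6.28 : [539.8, -58.4, 227.6] contact_force: [4.0, 4.3, -15.4] 
time: 6.37 : [539.8, -58.4, 228.5] contact_force: [4.3, 4.3, -17.6] 
time: 6.45 : [539.8, -58.4, 229.3] contact_force: [4.4, 4.7, -18.3] 
time: 6.53 : [539.8, -58.4, 230.1] contact_force: [4.4, 4.4, -19.0] 
time: 6.62 : [539.8, -58.4, 231.0] contact_force: [6.0, 4.6, -20.0] 
time: 6.7 : [539.8, -58.4, 231.8] contact_force: [6.2, 2.7, -21.9] 
time: 6.78 : [539.8, -58.4, 232.6] contact_force: [6.3, 3.8, -23.1] 
time: 6.87 : [539.8, -58.4, 233.7] contact_force: [4.6, 3.9, -18.0] 
time: 6.95 : [539.9, -58.4, 235.4] contact_force: [2.1, 4.1, -11.4] 
time: 7.03 : [539.8, -58.4, 236.7] contact_force: [2.8, 3.9, -13.4] 
time: 7.12 : [539.8, -58.4, 237.6] contact_force: [4.6, 3.9, -15.8] 
time: 7.2 : [539.8, -58.4, 238.4] contact_force: [4.6, 3.2, -17.5] 
time: 7.28 : [539.8, -58.4, 239.3] contact_force: [5.2, 3.4, -18.4] 
time: 7.37 : [539.8, -58.4, 240.1] contact_force: [5.8, 3.9, -18.9] 
time: 7.45 : [539.8, -58.4, 240.9] contact_force: [6.3, 3.0, -20.8]
```

```bash
f(){ tr '\n' ' ' | sed 's/tcp_rot.*contact/contact/;s/grip_w.*//;s/tool_pos//'; echo; }
python3 -m creep '0 0 0.001 0 0 0 0' | f
python3 -m creep '0 0 0.001 0 0 0 0' | f
python3 -m creep '0 0 0.001 0 0 0 0' | f
python3 -m creep '0 0 0.001 0 0 0 0' | f
python3 -m creep '0 0 0.001 0 0 0 0' | f
python3 -m creep '0 0 0.001 0 0 0 0' | f
python3 -m creep '0 0 0.001 0 0 0 0' | f
python3 -m creep '0 0 0.001 0 0 0 0' | f
python3 -m creep '0 0 0.001 0 0 0 0' | f
python3 -m creep '0 0 0.001 0 0 0 0' | f
python3 -m creep '0 0 0.001 0 0 0 0' | f
python3 -m creep '0 0 0.001 0 0 0 0' | f
python3 -m creep '0 0 0.001 0 0 0 0' | f
python3 -m creep '0 0 0.001 0 0 0 0' | f
python3 -m creep '0 0 0.001 0 0 0 0' | f
python3 -m creep '0 0 0 0 0 0 0;0 0 0 0 0 0 0' | f
```

```text
time: 7.53 : [539.7, -58.4, 241.7] contact_force: [6.3, 4.0, -22.0] 
time: 7.62 : [539.8, -58.4, 242.5] contact_force: [6.2, 4.1, -23.2] 
time: 7.7 : [539.8, -58.4, 243.6] contact_force: [5.5, 4.4, -18.2] 
time: 7.78 : [539.9, -58.4, 245.3] contact_force: [2.4, 4.2, -11.0] 
time: 7.87 : [539.8, -58.4, 246.7] contact_force: [3.2, 4.6, -14.5] 
time: 7.95 : [539.8, -58.4, 247.6] contact_force: [3.6, 4.2, -16.7] 
time: 8.03 : [539.8, -58.4, 248.4] contact_force: [4.7, 3.8, -16.6] 
time: 8.12 : [539.8, -58.4, 249.3] contact_force: [5.4, 4.0, -17.4] 
time: 8.2 : [539.8, -58.4, 250.1] contact_force: [6.7, 2.9, -19.5] 
time: 8.28 : [539.8, -58.4, 250.9] contact_force: [6.5, 4.4, -20.6] 
time: 8.37 : [539.8, -58.4, 251.6] contact_force: [6.5, 3.7, -22.1] 
time: 8.45 : [539.8, -58.4, 252.5] contact_force: [6.2, 3.1, -22.2] 
time: 8.53 : [539.8, -58.4, 253.6] contact_force: [5.4, 3.5, -17.6] 
time: 8.62 : [539.8, -58.4, 255.2] contact_force: [2.3, 4.9, -11.7] 
time: 8.7 : [539.8, -58.4, 256.7] contact_force: [3.3, 3.5, -14.0] 
time: 8.87 : [539.8, -58.4, 256.8] contact_force: [3.7, 4.7, -12.5]
```

Four clicks were felt, at z ≈ 223, 233, 243 and 253. Now let go and find the ramp's angle.

```bash
python3 -m creep '0 0 0 0 0 0 30;0 0 0 0 0 0 70;0 0 0 0 0 0 100;0 0 0 0 0 0 100;0 0 0 0 0 0 100;0 0 0 0 0 0 100;0 0 0 0 0 0 100;0 0 0 0 0 0 100'
python3 -m creep '0 0 0.01 0 0 0 100;0 0 0.02 0 0 0 100;0 0 0.03 0 0 0 100;0 0 0.035 0 0 0 100;0 0 0.035 0 0 0 100;0 0 0.035 0 0 0 100;0 0 0.015 0 0 0 100;0 0 0 0 0 0 100'
python3 - <<'E'
from h import *
Lc=lambda x,y:('scene',(x/(600/330)+260)/1.5625,(y/(600/330)+140)/1.5625)
Rc=lambda x,y:('side',((x-400)/2+230)/1.5625,(y/2+200)/1.5625)
rz=R.from_euler('z',-.062)
def P(x,r,th,z=0): # z normal
    return rz.apply([x,-45-r*np.cos(th)+z*np.sin(th),175+r*np.sin(th)+z*np.cos(th)])+[551.4,116.9,0]
s=least_squares(lambda q:np.r_[proj('scene',P(q[1]-25,173,q[0]))-Lc(265,17)[1:],proj('scene',P(q[1]+25,173,q[0]))-Lc(331,30)[1:]],[1.6,0])
print(s.x,s.fun); print(P(s.x[1],130,s.x[0],13),P(s.x[1],0,0),rz.apply([0,1,0]))
cv2.imwrite('pics/s2.png',cv2.resize(viewer.capture('scene')[60:330,160:480,::-1],(800,675))[:600])
E
```

```text
time: 9.53
tool_pos: [540.1, -58.9, 257.5]
tcp_rot: [3.141, -0.0, 0.132]
contact_force: [0.9, -0.8, 0.1]
grip_width: 77.8
finger_force: 0.0
time: 10.2
tool_pos: [540.6, -58.8, 442.6]
tcp_rot: [3.138, -0.009, 0.132]
contact_force: [0.5, -0.5, 0.4]
grip_width: 91.9
finger_force: 0.0
[1.79139461 4.12642768] [ 0.07859284 -0.36117171 -0.07648166  0.35103616]
[555.27875721 112.78247452 299.00509789] [552.73028635  71.73078766 175.        ] [0.06196029 0.99807862 0.        ]
```

View pics/s2.png

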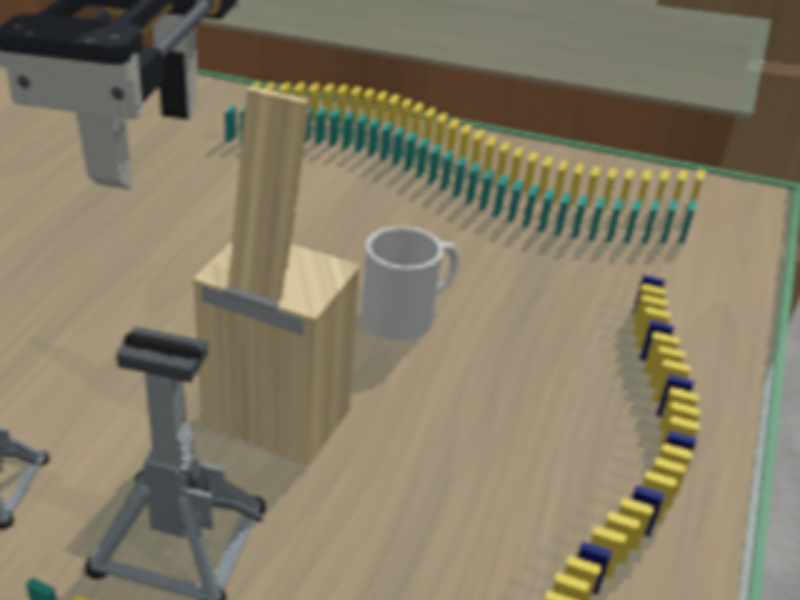

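Column is up with the saddle at (165,350), ramp untouched at about 1.79 rad. Going over the ramp with shut fingers and down behind it.

```bash
python3 -m creep '0 0 0.01 0 0 0 0;0.002 0.03 0 0 0 -0.03 0;0.002 0.032 0 0 0 -0.03 0;0.002 0.032 0 0 0 -0.03 0;0.003 0.032 0 0 0 -0.03 0;0.002 0.032 0 0 0 -0.03 0;0.002 0.032 0 0 0 -0.03 0;0.002 0.031 0 0 0 -0.01 0'
python3 -m creep '0 0 0 0 0 0 0;0 0 0 0 0 0 0;0 0 -0.025 0 0 0 0;0 0 -0.025 0 0 0 0;0 0 -0.02 0 0 0 0;0 0 -0.006 0 0 0 0;0 0 0 0 0 0 0;0 0 0 0 0 0 0'
```

```text
time: 10.92
tool_pos: [554.6, 163.9, 445.7]
tcp_rot: [3.141, 0.003, -0.06]
contact_force: [0.6, -0.2, 0.3]
grip_width: 43.1
finger_force: 0.0
time: 11.58
tool_pos: [555.3, 161.4, 371.9]
tcp_rot: [3.141, -0.0, -0.059]
contact_force: [-0.2, 0.5, 0.9]
grip_width: 0.0
finger_force: 0.0
```

```bash
f(){ tr '\n' ' ' | sed 's/tcp_rot.*contact/contact/;s/grip_w.*//;s/tool_pos//'; echo; }
python3 -m creep '-0.0005 -0.01 0 0 0 0 0;-0.0005 -0.01 0 0 0 0 0;-0.0005 -0.01 0 0 0 0 0;-0.0005 -0.01 0 0 0 0 0' |f
python3 -m creep '-0.0005 -0.01 0 0 0 0 0;-0.0005 -0.01 0 0 0 0 0;-0.0005 -0.01 0 0 0 0 0;-0.0005 -0.01 0 0 0 0 0' |f
python3 -m creep '-0.0005 -0.01 0 0 0 0 0;-0.0005 -0.01 0 0 0 0 0;-0.0005 -0.01 0 0 0 0 0' |f
python3 -m creep '-0.0005 -0.01 0 0 0 0 0;-0.0005 -0.01 -0.002 0 0 0 0;-0.0005 -0.01 -0.002 0 0 0 0' |f
python3 -m creep '0 0 0 0 0 0 0;0 0 0 0 0 0 0;0 0 0 0 0 0 0;0 0 0 0 0 0 0' |f
python3 - <<'E'
from h import *
cv2.imwrite('pics/s3.png',cv2.resize(viewer.capture('scene')[60:330,160:480,::-1],(711,600)))
E
```

```text
time: 11.92 : [553.2, 121.1, 372.2] contact_force: [0.4, 1.8, 1.0] 
time: 12.25 : [550.8, 81.1, 371.2] contact_force: [-0.7, 0.8, 0.4] 
time: 12.5 : [549.5, 51.2, 371.0] contact_force: [-0.5, -0.4, 0.2] 
time: 12.75 : [548.1, 21.2, 367.2] contact_force: [0.5, -0.3, 0.4] 
time: 13.08 : [548.1, 22.6, 367.3] contact_force: [0.1, -0.0, -0.1]
```

View pics/s3.png

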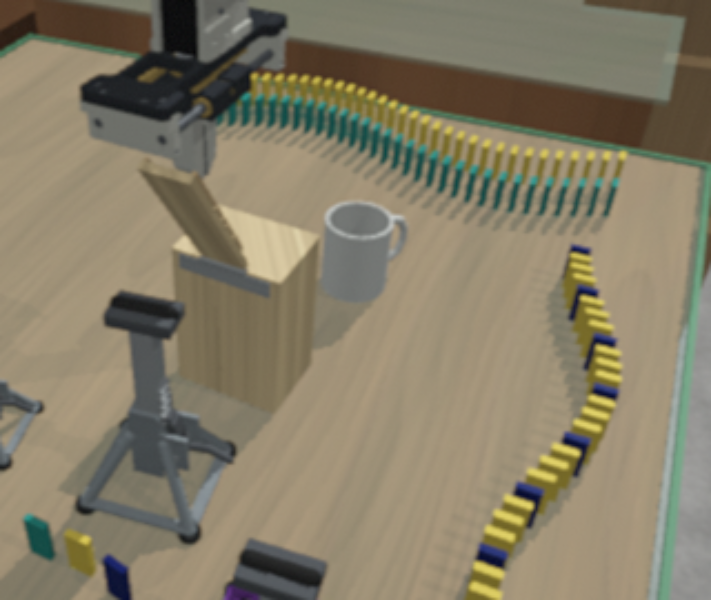

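The leaf now leans forward over the stand, about 1 rad. A little further, then let it sink.

```bash
f(){ tr '\n' ' ' | sed 's/tcp_rot.*contact/contact/;s/grip_w.*//;s/tool_pos//'; echo; }
python3 -m creep '-0.0005 -0.01 -0.005 0 0 0 0;-0.0005 -0.01 -0.005 0 0 0 0;-0.0005 -0.01 -0.005 0 0 0 0;0 0 0 0 0 0 0;0 0 0 0 0 0 0;0 0 0 0 0 0 0;0 0 0 0 0 0 0' |f
python3 -m creep '0 0 0 0 0 0 0;0 0 0 0 0 0 0;0 0 0 0 0 0 0;0 0 0 0 0 0 0;0 0 0 0 0 0 0;0 0 0 0 0 0 0;0 0 0 0 0 0 0;0 0 0 0 0 0 0' |f
python3 -m creep '0 0 0 0 0 0 0;0 0 0 0 0 0 0;0 0 0 0 0 0 0;0 0 0 0 0 0 0;0 0 0 0 0 0 0;0 0 0 0 0 0 0;0 0 0 0 0 0 0;0 0 0 0 0 0 0' |f
python3 - <<'E'
from h import *
cv2.imwrite('pics/s4.png',cv2.resize(viewer.capture('scene')[60:330,160:480,::-1],(711,600)))
E
```

```text
time: 13.72 : [546.7, -7.7, 352.4] contact_force: [-0.2, 0.8, 0.2] 
time: 14.38 : [546.6, -7.7, 352.2] contact_force: [-0.2, 0.1, -0.2] 
time: 15.05 : [546.6, -7.8, 352.3] contact_force: [0.6, -0.2, -0.4]
```

View pics/s4.png

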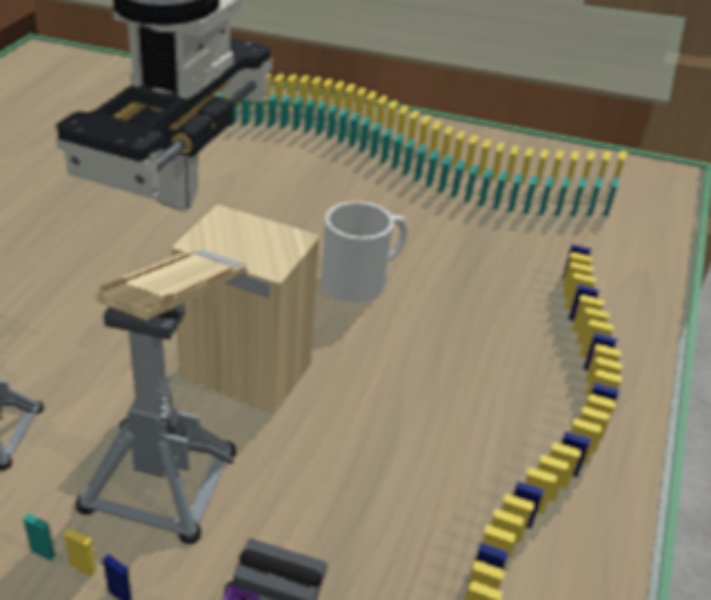

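Ramp landed on the saddle at (140,315). Now pressing gently right above the saddle.

```bash
f(){ tr '\n' ' ' | sed 's/tcp_rot.*contact/contact/;s/grip_w.*//;s/tool_pos//'; echo; }
python3 -m creep '-0.001 -0.017 0 0 0 0 0;-0.001 -0.017 0 0 0 0 0;0 0 -0.015 0 0 0 0;0 0 -0.015 0 0 0 0;0 0 -0.01 0 0 0 0;0 0 -0.005 0 0 0 0;0 0 0 0 0 0 0;0 0 0 0 0 0 0' |f
python3 -m creep '0 0 -0.002 0 0 0 0' |f
python3 -m creep '0 0 -0.001 0 0 0 0' |f
python3 -m creep '0 0 -0.001 0 0 0 0' |f
python3 -m creep '0 0 -0.001 0 0 0 0' |f
python3 -m creep '0 0 -0.001 0 0 0 0' |f
python3 -m creep '0 0 -0.001 0 0 0 0' |f
python3 -m creep '0 0 -0.001 0 0 0 0' |f
```

```text
time: 15.77 : [544.8, -41.6, 307.5] contact_force: [0.0, 0.0, 0.6] 
time: 15.85 : [545.1, -41.7, 306.3] contact_force: [-0.1, 0.0, -0.5] 
time: 15.93 : [544.9, -41.6, 304.8] contact_force: [-0.4, 0.3, -0.2] 
time: 16.02 : [544.7, -41.7, 303.6] contact_force: [-1.1, -0.4, -0.0] 
time: 16.1 : [544.6, -41.7, 302.5] contact_force: [0.3, 0.0, -0.5] 
time: 16.18 : [544.6, -41.7, 301.4] contact_force: [-0.0, 0.1, -0.5] 
time: 16.27 : [544.6, -41.7, 300.2] contact_force: [0.0, -0.4, 0.3] 
time: 16.35 : [544.6, -41.7, 299.2] contact_force: [-0.0, 0.4, -0.0]
```

```bash
f(){ tr '\n' ' ' | sed 's/tcp_rot.*contact/contact/;s/grip_w.*//;s/tool_pos//'; echo; }
python3 -m creep '0 0 -0.001 0 0 0 0' |f
python3 -m creep '0 0 -0.001 0 0 0 0' |f
python3 -m creep '0 0 -0.001 0 0 0 0' |f
python3 -m creep '0 0 -0.001 0 0 0 0' |f
python3 -m creep '0 0 -0.001 0 0 0 0' |f
```

```text
time: 16.43 : [544.6, -41.7, 298.1] contact_force: [0.6, 0.8, 0.2] 
time: 16.52 : [544.6, -41.7, 297.1] contact_force: [0.3, 0.5, -0.1] 
time: 16.6 : [544.6, -41.7, 296.1] contact_force: [-0.1, 0.5, 0.1] 
time: 16.68 : [544.6, -41.7, 295.1] contact_force: [0.2, 0.1, -0.3] 
time: 16.77 : [544.6, -41.7, 294.1] contact_force: [0.3, 0.2, -0.5]
```

```bash
f(){ tr '\n' ' ' | sed 's/tcp_rot.*contact/contact/;s/grip_w.*//;s/tool_pos//'; echo; }
python3 -m creep '0 0 -0.001 0 0 0 0' |f
python3 -m creep '0 0 -0.001 0 0 0 0' |f
python3 -m creep '0 0 -0.001 0 0 0 0' |f
python3 -m creep '0 0 -0.001 0 0 0 0' |f
python3 -m creep '0 0 -0.001 0 0 0 0' |f
```

```text
time: 16.85 : [544.6, -41.8, 293.3] contact_force: [-2.6, -1.3, 4.8] 
time: 16.93 : [544.6, -42.0, 292.7] contact_force: [-1.9, -2.0, 5.7] 
time: 17.02 : [544.6, -42.1, 292.1] contact_force: [-4.2, -1.8, 9.8] 
time: 17.1 : [544.6, -42.3, 291.7] contact_force: [-4.7, -1.8, 14.5] 
time: 17.18 : [544.6, -42.4, 291.4] contact_force: [-6.5, -2.4, 18.4]
```

```bash
f(){ tr '\n' ' ' | sed 's/tcp_rot.*contact/contact/;s/grip_w.*//;s/tool_pos//'; echo; }
python3 -m creep '0 0 0 0 0 0 0;0 0 0 0 0 0 0' |f
python3 -m creep '0 0 0 0 0 0 0;0 0 0 0 0 0 0;0 0 0 0 0 0 0;0 0 0 0 0 0 0' |f
python3 - <<'E'
from h import *
a=viewer.capture('scene')[120:300,180:320,::-1];b=viewer.capture('side')[90:270,130:270,::-1]
cv2.imwrite('pics/s5.png',cv2.resize(cv2.hconcat([a,b]),(800,514),interpolation=cv2.INTER_CUBIC))
E
```

```text
time: 17.35 : [544.6, -42.3, 291.5] contact_force: [-4.4, -1.7, 14.5] 
time: 17.68 : [544.6, -42.4, 291.5] contact_force: [-5.8, -2.3, 14.1]
```

View pics/s5.png

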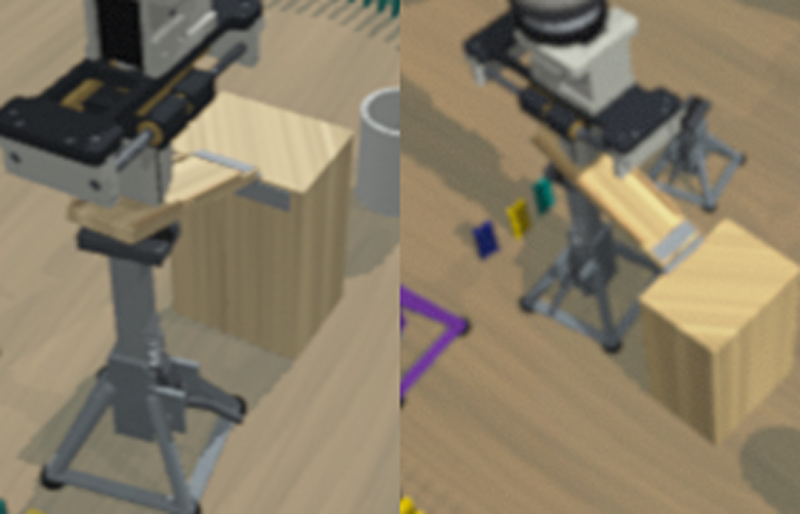

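The force held at 14 N without further sinking, after a plateau near 5 N, so the column sits on the pawl. Backing off.

```bash
python3 -m creep '0 0 0.003 0 0 0 0;0 0 0.005 0 0 0 0;0 0 0.015 0 0 0 0;0 0 0.03 0 0 0 0;0 0 0.035 0 0 0 0;0 0 0.035 0 0 0 0;0 0 0.02 0 0 0 0;0 0 0 0 0 0 0'
python3 -m creep '0 0 0 0 0 0 0;0 0 0 0 0 0 0;0 0 0 0 0 0 0;0 0 0 0 0 0 0;0 0 0 0 0 0 0'
python3 - <<'E'
from h import *
a=viewer.capture('scene')[100:340,170:410,::-1];b=viewer.capture('side')[90:300,110:320,::-1]
cv2.imwrite('pics/s6.png',cv2.hconcat([cv2.resize(x,(400,400),interpolation=cv2.INTER_CUBIC) for x in(a,b)]))
E
```

```text
time: 18.45
tool_pos: [545.4, -41.7, 437.4]
tcp_rot: [3.14, -0.009, -0.058]
contact_force: [-0.1, 0.2, 0.5]
grip_width: 0.8
finger_force: 0.0
time: 18.87
tool_pos: [544.5, -41.7, 431.2]
tcp_rot: [-3.141, 0.002, -0.058]
contact_force: [0.0, 0.3, 0.3]
grip_width: 0.4
finger_force: 0.0
```

View pics/s6.png

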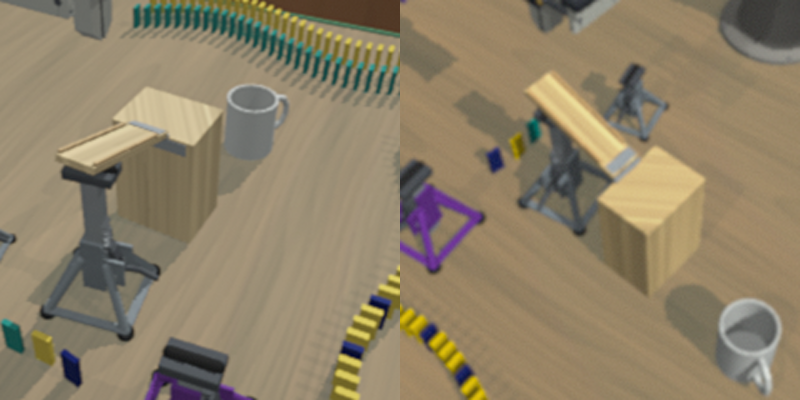

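The ramp lies on the saddle, the three dominoes stand and the mug is in place, and the robot is clear of everything.

```bash
python3 -c "
from plant import order; print(order.close_job())"
```

```text
the job is handed in; nothing more can be done
None
```

The job is handed in: I raised the column four clicks, counted by force, then folded the ramp onto the saddle and pressed it, peaking at about 18 N where 10 N should do, until the column stopped sinking; the gripper is clear, and the dominoes and mug look undisturbed.

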